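# Take the red lacquer panel off the counter display and stand it on the easel

### The arm

A 6-joint arm with a two-finger parallel gripper is mounted at the origin on the work surface. World frame = base frame: x ahead of the robot, y to its left, z up, the work surface at z = 0. Lengths are in m, angles in rad, forces in N, time in s.
With the tool pointing down it reaches from about 0.3 to 0.75 m from the base axis. Payload 8.5 kg.
Tool frame: the origin (TCP) lies where the fingers leave the gripper's body, on its centre line; the fingertips stand ahead of it and the grasp point (between the pads) lies 45 mm ahead of it (arm.tip_reach is the z of the fingertips in the tool frame, in m); z points along the fingers, y is the line along which they close (so a half turn about z gives the same grasp; the last joint's range is limited). The gripper opens to 88 mm and grips with 3 to 60 N. Pads are 18 mm wide; open, the fingers measure 123 mm over their backs; the gripper's body (75 mm by 187 mm) begins 45 mm behind the grasp point.
Start: joints at [-1.512, 0.381, 1.297, -0, 1.464, -0.215], TCP at [0.149, -0.529, 0.303] pointing down, gripper open.
Joint ranges: [-3.11, 3.11], [-0.89, 2.33], [0.22, 2.48], [-1.42, 4.56], [0.17, 2.85], [-2.88, 2.88]. Speed limits (rad/s): [2.39, 2.39, 3.14, 3.14, 3.14, 3.14].

### API

Orientations are given as a 3x3 rotation matrix whose columns are the frame's x, y, z axes.
In Python, from bench import arm, capture, workorder gives the robot as it stands.
- The arm moves only by the shell command python3 -m pendant 'ROWS' [OPENING]. ROWS is a JSON object of lists of equal length, an entry for each row: "dp": the shift along the tool's x, y, z in mm, a list of three; "turn": the turn, a rotation vector about the tool's x, y, z in rad, a list of three. A call has 1 to 12 rows; each row shifts and turns the commanded pose from where the row before left it, along the tool's axes as they then stand; what a row does not reach is not made up. A row lasts 1/10 s, in which the tool goes at most 50 mm and 8.59 degrees, less where a joint would pass 70% of its speed; a pose out of reach is approached as far as the arm can. A call with a gripper value outside its range is refused whole. OPENING is the opening in per cent of the stroke, from 0 (shut) to 100 (fully open), set as the call begins (- or left out, the last holds). The fingers move at their own pace and stop on an object; the grip force is fixed at half the most. Time passes only in rows, so rows that do not move let the fingers close. It gives the time, the measured TCP pose, the force, the opening and the grip force at its end, in the units of the state.
- arm.read_state(): the state, without advancing time (a new reading comes with each control period).
- capture(name): name is "scene" or "top"; returns a dict with "img" (480x640x3 uint8, blue, green, red), "mtx" (3x3 intrinsics, pixels), "eye" and "rotation" of the camera in the world. Camera axes: x right, y up, looking along -z (the intrinsics and any distortion apply to the point x, -y, -z); pixel columns grow to the right and rows downward; lengths in m; the calibration is good to about 2 mm. A picture is of the moment at which its call begins. There is no depth.
- workorder.sign_off(): hands the job in; it is judged then, once.
The state is a dict: "time_s": time; "joint_positions": joint angles; "qd": joint speeds; "joint_torque": joint torques, N m; "tool_pos": TCP position; "tcp_rot": TCP orientation; "force": force on the tool from outside, world axes, zero at the start; "ft_torque": the same for the moment, N m; "gripper_width": opening from 0.0 (shut) to 1.0 (fully open); "grasp_force": force on a finger pad.
Only numpy, scipy, OpenCV 4.12 (cv2) and the standard library are available. Lean on these libraries where they do the work, as an engineer would, in place of code of your own. Each camera call takes 0.05 s, during which the arm holds its last target. There are 200 camera calls.

### The job

A customer wants a closer look at the red lacquer panel. Its back lies flat on the display board, so first slide it sideways along its ledge, away from the black panel, until about three or four centimetres of it stick out past the end of the board; then take it by that free margin, lift it clear and stand it in the middle of the wooden easel, its lower edge down on the easel's ledge, leaning back on the frame with its picture still facing the customer (away from you), before letting go. Do not drop the panel, and leave the black panel, the two jars and the incense case where they are.

Things in the scene. Friction and masses are not known exactly. Their poses are not given: they have to be found in the camera images.
- red_panel_center (a point): centre of the loose red lacquered wooden panel: 120 mm wide (its y), 140 mm tall (its z), 6 mm thick (its x, out of the picture side), 70 to 130 g. It stands on the display's upper ledge, its whole back flat on the board, near the board's +y or -y end. Pushed at a side edge low down (under 60 mm from its lower edge) it slides along the ledge without tipping up.
- black_panel_center (a point): centre of the other loose panel, black, same size and axes, on the same ledge at the other end of the board; about 50 mm of free board lies between the two. Leave it.
- display_face: sloping upper board of the display, 310 mm long (y from -155 to 155), 12 mm thick, up to 148 mm above its ledge along the slope (8 mm above the panels). Origin: middle of the corner between ledge and face. x: square out of the face, away from the robot and up; y: along the ledge; z: up the slope, leaning back to the robot 38 degrees from vertical. A panel in place has its centre at x 3, z 70 mm.
- display: fixed blue two-tier counter display facing away from the robot; origin: middle of its underside. The upper board's ledge, 115 mm above the table and 22 mm deep, has a front lip 17 to 22 mm from the face, 5 mm high. Beyond both ends of the upper board there is free air in front and behind. The lower tier with its fixed incense boxes lies in front, all below the upper ledge.
- easel_face: sloping front frame of the easel. Origin: middle of the corner between its ledge and the face, 34 mm above the table. x: square out of the face, away from the robot and up; y: along the ledge; z: up the slope, leaning back to the robot 30 degrees from vertical. A panel properly in place has its centre at x 3, y 0, z 70 mm. The ledge is 130 mm long, its 5 mm high lip 17 to 22 mm from the face.
- easel: fixed wooden A-frame table easel facing away from the robot; origin on the table under it. Its two front legs run from 38 mm either side of the middle at the ledge to 8 mm at 118 mm up the slope, with a prop behind the middle; outside the legs the space behind a standing panel is free.
- jar1: loose brown jar with red cap, 68 mm across, 95 mm high; origin at the centre of its underside. Leave it.
- jar2: a second jar, the same. Leave it.
- incense_case: loose dark wooden case, 55 x 200 x 32 mm; origin at the centre of its underside. Leave it.

How it is judged:
On the way, in this order (a step that is already met when the one before it is completed fails the run):
1. the red panel is slid sideways along its ledge until it sticks out at least 25 mm past the end of the board, still standing on the ledge with its back on the board ((y of red_panel_center in the frame of display_face above 0.12 m or y of red_panel_center in the frame of display_face below -0.12 m) and x of red_panel_center in the frame of display_face between -0.004 and 0.01 m and z of red_panel_center in the frame of display_face between 0.06 and 0.079 m and angle between the x axis of red_panel_center and the x axis of display_face, either way round below 0.1 rad), for 0.1 s.
2. the red panel is held in the fingers and lifted at least 20 mm up off the ledge (z of red_panel_center in the frame of display_face above 0.09 m and contact force between the fingers and red_panel above 1 N), for 0.1 s.
3. the red panel is set down in its place on the easel while still held (x of red_panel_center in the frame of easel_face between -0.002 and 0.01 m and y of red_panel_center in the frame of easel_face between -0.015 and 0.015 m and z of red_panel_center in the frame of easel_face between 0.062 and 0.077 m and angle between the x axis of red_panel_center and the x axis of easel_face, either way round below 0.09 rad and angle between the z axis of red_panel_center and the z axis of easel_face, either way round below 0.07 rad and angle between red_panel_center's own x axis and vertical below 1.3 rad and angle between red_panel_center's own z axis and vertical below 0.8 rad and contact force between the fingers and red_panel above 1 N), for 0.1 s.
At the end, for the whole second after the job is handed in: The red panel rests released on the easel: centre within 15 mm of the middle along the ledge and 62 to 77 mm up the slope, back within 7 mm of the frame, leaning with it within 5 degrees, square on the ledge within 4 degrees, right way up, picture away from the robot (x of red_panel_center in the frame of easel_face between -0.002 and 0.01 m and y of red_panel_center in the frame of easel_face between -0.015 and 0.015 m and z of red_panel_center in the frame of easel_face between 0.062 and 0.077 m and angle between the x axis of red_panel_center and the x axis of easel_face, either way round below 0.09 rad and angle between the z axis of red_panel_center and the z axis of easel_face, either way round below 0.07 rad and angle between red_panel_center's own x axis and vertical below 1.3 rad and angle between red_panel_center's own z axis and vertical below 0.8 rad and linear speed of red_panel below 0.02 m/s and contact force between the fingers and red_panel below 0.1 N); the robot touches nothing.
It fails at once if the red panel dropped or knocked down towards the table (height (world z) of red_panel_center below 0.06 m).
It fails at once if the black panel moved more than 12 mm (distance of black_panel_center from where it was at the start of the episode above 0.012 m).
It fails at once if a jar or the incense case moved more than 15 mm (distance of any of jar1, jar2, incense_case from where it was at the start of the episode above 0.015 m).
It also fails if it takes over 58 s, if anything falls off the work surface, if the arm or the gripper's body presses on something with over 40 N, if the wrist force passes 120 N, or if a joint passes its speed limit or range.

## Working session

There is one attempt and no reset: what is moved stays moved. The work goes in short steps, Python scripts to look and compute and a shell command to move; the robot and the scene stay as the last step left them, time stands still between calls to the robot, and variables do not carry over. Pictures are saved under pics/ and viewed, at most 10 in all, crops included, and the job is handed in when it is done.

```bash
ls; mkdir -p pics; python3 - <<'E'
from bench import arm,capture
import cv2,numpy as np
for n in("scene","top"):
    c=capture(n);cv2.imwrite(f"pics/{n}0.png",c["img"]);np.savez(f"{n}0.npz",**c)
    print(n,c["mtx"].tolist(),c["eye"],np.round(c["rotation"],4).tolist(),[k for k in c])
s=arm.read_state();print(s, arm.tip_reach)
E
```

```text
pics
scene [[592.2647225924081, 0.0, 321.38879237615055], [0.0, 592.2647225924081, 244.489889231244], [0.0, 0.0, 1.0]] [ 1.42838372 -0.14391018  1.47030961] [[0.2812, -0.8089, 0.5163], [0.9596, 0.242, -0.1436], [-0.0088, 0.5358, 0.8443]] ['img', 'mtx', 'eye', 'rotation']
top [[545.0623915632387, 0.0, 321.5455776823493], [0.0, 545.0623915632387, 246.3469515987584], [0.0, 0.0, 1.0]] [0.34424093 0.11205079 1.28071858] [[-0.0752, 0.9724, -0.221], [-0.9972, -0.0722, 0.022], [0.0054, 0.222, 0.975]] ['img', 'mtx', 'eye', 'rotation']
{'time_s': 0.1, 'joint_positions': array([-1.51229133e+00,  3.81116448e-01,  1.29814836e+00,  3.98661939e-06,
        1.46358020e+00, -2.15281885e-01]), 'qd': array([ 0.00035306, -0.00134018, -0.00368903, -0.00023327,  0.00088365,
        0.00047794]), 'joint_torque': array([ 3.72373164e-03, -4.38646746e+01, -2.24916208e+01,  7.14195007e-02,
        3.41472588e-02, -6.33784975e-05]), 'tool_pos': array([ 0.14870675, -0.52934365,  0.30221834]), 'tcp_rot': array([[ 9.62754034e-01,  2.70378743e-01, -6.92698914e-05],
       [ 2.70378615e-01, -9.62753261e-01,  1.25043737e-03],
       [ 2.71401870e-04, -1.22259272e-03, -9.99999216e-01]]), 'force': array([ 0.11357292, -0.27382024,  0.83998318]), 'ft_torque': array([ 0.00189475, -0.03863375,  0.00993885]), 'grasp_force': 0.0, 'gripper_width': 1.0017254270380958} 0.064
```

View pics/scene0.png

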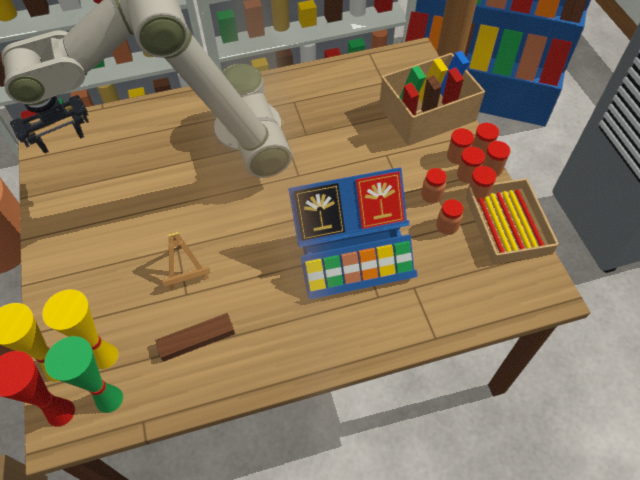

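View pics/top0.png

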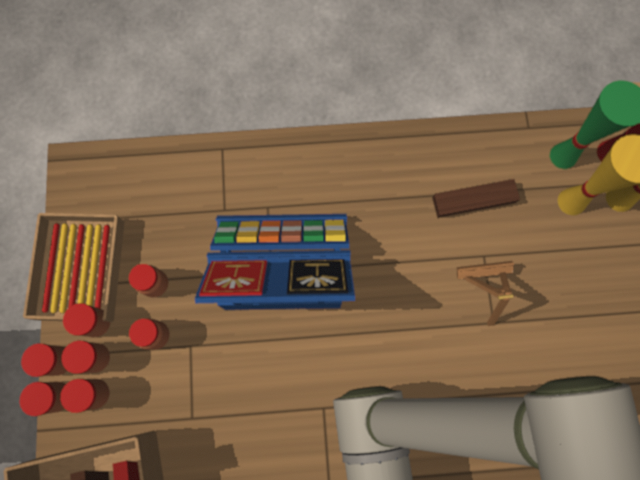

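The scene view shows the display at about (355,230), with the red panel at its right (+y) end at (382,200) and the black panel at (320,213). The easel is at (180,265), the case at (195,337), and the two jars at (434,185) and (451,216). The top view shows the red panel at (234,278), the jars at (145,280) and (148,333), and the easel at (487,290).

```bash
cat > h.py <<'E'
import cv2,numpy as np
def load(n): return dict(np.load(n+".npz"))
def ray(c,p):
    v=np.linalg.inv(c["mtx"])@[p[0],p[1],1]; d=c["rotation"]@(v*[1,-1,-1]); return d/np.linalg.norm(d)
def tri(cs,ps):
    A=0;b=0;M=[]
    for c,p in zip(cs,ps):
        d=ray(c,p);P=np.eye(3)-np.outer(d,d);A=A+P;b=b+P@c["eye"];M.append(P)
    x=np.linalg.solve(A,b);return x,max(np.linalg.norm(P@(x-c["eye"])) for P,c in zip(M,cs))
def onz(c,p,z):
    d=ray(c,p);return c["eye"]+d*(z-c["eye"][2])/d[2]
def proj(c,X):
    q=c["rotation"].T@(np.asarray(X)-c["eye"]);q=c["mtx"]@(q*[1,-1,-1]);return q[:2]/q[2]
def quad(img,m,seed):
    n,l,s,_=cv2.connectedComponentsWithStats(m.astype(np.uint8)*255)
    k=l[seed[1],seed[0]]
    if k==0: k=1+np.argmax(s[1:,4])
    cn=max(cv2.findContours((l==k).astype(np.uint8),0,2)[0],key=cv2.contourArea)
    h=cv2.convexHull(cn)
    for e in np.linspace(1,12,45):
        a=cv2.approxPolyDP(h,e,True)
        if len(a)==4: break
    a=a[:,0].astype(float);C=h[:,0].astype(float);C=cn[:,0].astype(float)
    # refine: fit lines to contour points near each side
    L=[]
    for i in range(4):
        p,q=a[i],a[(i+1)%4];u=(q-p)/np.linalg.norm(q-p);t=(C-p)@u;d=abs((C-p)@[-u[1],u[0]])
        P=C[(d<2)&(t>4)&(t<np.linalg.norm(q-p)-4)]
        f=cv2.fitLine(P.astype(np.float32),cv2.DIST_HUBER,0,.01,.01).ravel();L.append(np.cross([*f[2:],1],[*(f[2:]+f[:2]),1]))
    o=[]
    for i in range(4):
        x=np.cross(L[i-1],L[i]);o.append(x[:2]/x[2])
    return np.array(o),s[k]
E
python3 - <<'E'
from h import *
for n,seed,cr in(("scene0",(370,195),[(285,160,140,150),(140,220,90,80)]),("top0",(210,285),[(185,205,180,110),(440,240,90,100)])):
    c=load(n);i=c["img"].astype(int);b,g,r=i[...,0],i[...,1],i[...,2]
    m=(r>110)&(g<70)&(b<70)
    try:print(n,np.round(quad(i,m,seed)[0],1).tolist(),quad(i,m,seed)[1])
    except Exception as e:print(e)
    o=[]
    for (x,y,w,h) in cr:o.append(cv2.resize(c["img"][y:y+h,x:x+w],None,fx=390/w,fy=390/w,interpolation=cv2.INTER_CUBIC))
    H=max(a.shape[0] for a in o);o=[cv2.copyMakeBorder(a,0,H-a.shape[0],0,8,0) for a in o]
    cv2.imwrite(f"pics/c_{n}.png",cv2.hconcat(o)); print([390/q[2] for q in cr])
E
```

```text
OpenCV(4.12.0) /io/opencv/modules/imgproc/src/linefit.cpp:50: error: (-215:Assertion failed) count > 0 in function 'fitLine2D_wods'

[2.7857142857142856, 4.333333333333333]
top0 [[264.4, 261.5], [258.8, 293.9], [200.2, 295.2], [212.6, 261.5]] [ 200  261   65   35 1515]
[2.1666666666666665, 4.333333333333333]
```

View pics/c_scene0.png

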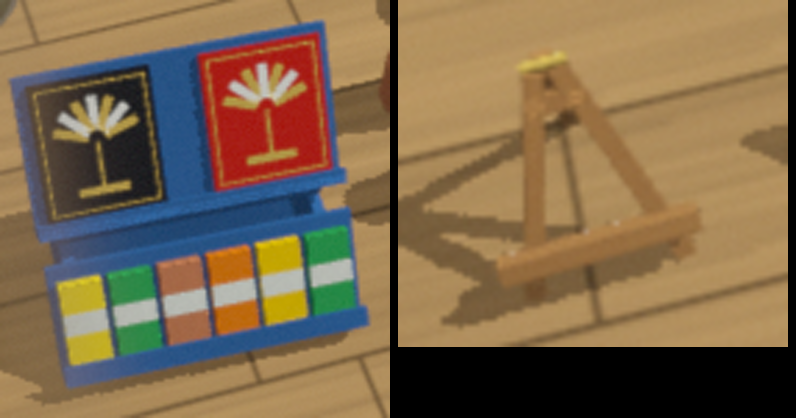

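View pics/c_top0.png

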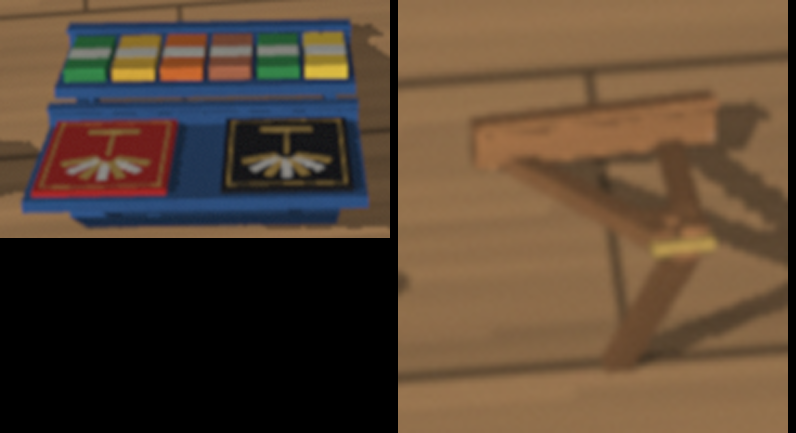

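The crops show all four red corners in both views; in scene they run from (357,180) to (404,221). They also show the board's upper corners and the easel's ledge ends, at scene (163,280) and (209,268) and top (513,262) and (457,268). The easel apex is at scene (173,234) and top (506,296).

```bash
python3 - <<'E'
from h import *
S,T=load("scene0"),load("top0")
def hsv(c):return [a.astype(int) for a in cv2.split(cv2.cvtColor(cv2.GaussianBlur(c["img"],(3,3),0),cv2.COLOR_BGR2HSV))]
def fill(m):return cv2.morphologyEx(m.astype(np.uint8),cv2.MORPH_CLOSE,np.ones((3,3)))
def order(q): # by image: TL,TR,BR,BL
    q=q[np.argsort(q[:,1])];a=q[:2][np.argsort(q[:2,0])];b=q[2:][np.argsort(q[2:,0])];return np.array([a[0],a[1],b[1],b[0]])
W={}
for nm in("red","black"):
    Q=[]
    for c,box in((S,(350,165,412,236) if nm=="red" else (290,175,350,245)),(T,(195,255,272,300) if nm=="red" else (283,254,352,300))):
        h,s,v=hsv(c)
        m=((h<9)|(h>170))&(s>120)&(v>70) if nm=="red" else (v<62)
        k=np.zeros_like(m);x0,y0,x1,y1=box;k[y0:y1,x0:x1]=1;m=fill(m&k)
        n,l,st,_=cv2.connectedComponentsWithStats(m);m=l==1+np.argmax(st[1:,4])
        q=order(quad(None,m,(0,0))[0]);Q.append(q)
    q=Q[1][[2,3,0,1]] # top view rotated by 180: image BR = upper -y
    P=[tri((S,T),(a,b)) for a,b in zip(Q[0],q)]
    X=np.array([p[0] for p in P]);W[nm]=X
    print(nm,np.round(Q[0],1).tolist(),np.round(q,1).tolist());print(np.round(X*1e3,1).tolist(),[round(p[1]*1e3,1) for p in P])
    y=X[1]+X[2]-X[0]-X[3];z=X[0]+X[1]-X[2]-X[3];print("w,h",np.linalg.norm(y)/2,np.linalg.norm(z)/2,"yaw",np.degrees(np.arctan2(-y[0],y[1])),"tilt",np.degrees(np.arctan2(np.hypot(z[0],z[1]),z[2])),"c",X.mean(0))
for nm,a,b in(("lip-y",(163.3,279.5),(513,261.5)),("lip+y",(209,267.8),(457,268.2)),("apex",(173.5,234.3),(506.2,296.1)),("boardtop-y",(289,187),(354.4,299.6)),("boardtop+y",(401.3,167.5),(196.5,300))):
    x,e=tri((S,T),(a,b));print(nm,np.round(x*1e3,1),round(e*1e3,1))
for nm,c,p in(("jarA",T,(145,279)),("jarB",T,(146,332))):print(nm,onz(c,p,.095))
for p in((434,178),(451,209)):print(onz(S,p,.095))
for p in((157,345),(228,318),(235,328),(163,356)):print("case",onz(S,p,.032))
E
```

```text
red [[356.1, 179.4], [398.2, 172.1], [403.3, 218.8], [362.0, 228.3]] [[199.8, 293.2], [172.5, 366.4], [263.8, 275.2], [273.0, 220.0]]
[[499.4, 271.1, 235.6], [374.4, 415.1, 50.3], [572.5, 270.5, 117.4], [646.4, 181.6, 219.3]] [np.float64(57.3), np.float64(16.4), np.float64(58.0), np.float64(0.2)]
w,h 0.20994133727925768 0.21003184835814576 yaw 40.48388719381759 tilt 96.93512579703912 c [0.52318508 0.28456531 0.15565038]
black [[311.9, 193.7], [337.0, 183.4], [343.2, 228.5], [311.8, 232.8]] [[349.5, 284.5], [280.2, 353.8], [289.4, 260.4], [346.2, 261.4]]
[[508.2, 63.4, 235.2], [386.0, 194.4, 82.0], [578.4, 156.1, 133.0], [569.6, 52.1, 143.4]] [np.float64(24.1), np.float64(2.5), np.float64(1.2), np.float64(16.0)]
w,h 0.15398765714472507 0.13088838687997803 yaw 25.767908827317996 tilt 81.02832337224467 c [0.51054262 0.11650541 0.14839225]
lip-y [ 552.6 -348.4   62.6] 0.0
lip+y [ 547.7 -221.7   55.3] 1.0
apex [ 467.4 -292.4  138.3] 1.6
boardtop-y [472.6  34.2 230.4] 1.3
boardtop+y [495.  340.2 229.3] 2.8
jarA [0.56834496 0.47773296 0.095     ]
jarB [0.45258526 0.47601292 0.095     ]
[0.45951776 0.47420388 0.095     ]
[0.57835385 0.47785541 0.095     ]
case [ 0.72367885 -0.396551    0.032     ]
case [ 0.70056201 -0.20366192  0.032     ]
case [ 0.73440273 -0.1917053   0.032     ]
case [ 0.75844874 -0.38588662  0.032     ]
```

```bash
python3 - <<'E'
from h import *
S,T=load("scene0"),load("top0")
D={"red":([(356.8,179.7),(400.6,172.2),(404.5,221),(362.5,228.6)],[(261,294),(200.2,295),(211.3,261.3),(267,260.4)]),
"black":([(294.3,192.3),(338.1,183.7),(343.5,231),(302.2,239.3)],[(348.4,292.7),(287.5,292.7),(289.8,259.5),(343.3,259.5)])}
for nm,(s,t) in D.items():
    P=[tri((S,T),p) for p in zip(s,t)];X=np.array([p[0] for p in P]);c=X.mean(0)
    y=X[1]+X[2]-X[0]-X[3];z=X[0]+X[1]-X[2]-X[3]
    print(nm,np.round(X*1e3).tolist(),[round(p[1]*1e3,1) for p in P],"w,h",np.linalg.norm(y)/2,np.linalg.norm(z)/2,"yaw",np.degrees(np.arctan2(-y[0],y[1])),"tilt",np.degrees(np.arctan2(np.hypot(z[0],z[1]),z[2])),"c",c)
E
```

```text
red [[498.0, 214.0, 226.0], [505.0, 335.0, 223.0], [593.0, 328.0, 117.0], [585.0, 207.0, 120.0]] [np.float64(1.6), np.float64(3.3), np.float64(0.7), np.float64(1.0)] w,h 0.1206765248837871 0.13786146250206616 yaw -3.5998130662480268 tilt 39.55031577122988 c [0.54520886 0.27110042 0.17139188]
black [[488.0, 44.0, 223.0], [496.0, 163.0, 226.0], [582.0, 156.0, 126.0], [574.0, 41.0, 123.0]] [np.float64(1.4), np.float64(1.4), np.float64(1.0), np.float64(0.6)] w,h 0.11712303565228298 0.13188756130081378 yaw -4.00681049857054 tilt 40.666498645363305 c [0.53496686 0.10081532 0.17440212]
```

```bash
cat > t.py <<'E'
import numpy as np
from scipy.spatial.transform import Rotation as R
from bench import arm
def face(yaw,tilt,O=None):
    y,t=np.radians(yaw),np.radians(tilt);ex=np.array([np.cos(y),np.sin(y),0]);ey=np.array([-np.sin(y),np.cos(y),0]);ez=np.array([0,0,1.])
    return np.array([np.cos(t)*ex+np.sin(t)*ez,ey,-np.sin(t)*ex+np.cos(t)*ez]).T
FD=face(-3.6,38);OD=np.array([.5401,.1860,.1729])-FD@[.006,0,.070]
def axes(z,x):
    z=z/np.linalg.norm(z);x=x-z*(x@z);x/=np.linalg.norm(x);return np.array([x,np.cross(z,x),z]).T
def push(a): # tilt a deg back from vertical, tool y along ledge
    F=face(-3.6,0);a=np.radians(a);return axes(-np.cos(a)*F[:,2]-np.sin(a)*F[:,0],F[:,0])
def grip(F): return axes(-F[:,2],F[:,1])   # tool x along +ledge y, closing along face x
def go(Rt,F,O,p_mm,reach):
    """target: tool point `reach` m ahead of TCP at face coords p_mm"""
    s=arm.read_state();Rc=s["tcp_rot"];tcp=O+F@(np.array(p_mm)/1e3)-reach*Rt[:,2];d=(tcp-s["tool_pos"])*1e3
    print("t",round(s["time_s"],2),"tcp",np.round(s["tool_pos"],4),"F",np.round(s["force"],1),"q",np.round(s["joint_positions"],2),"now face",np.round(F.T@(s["tool_pos"]+reach*Rc[:,2]-O)*1e3,1))
    rv=R.from_matrix(Rc.T@Rt).as_rotvec()
    print(" target tcp",np.round(tcp,3)," dp(cur)",np.round(Rc.T@d,1)," turn",np.round(rv,3),np.round(np.degrees(np.linalg.norm(rv)),1)," dp(target axes)",np.round(Rt.T@d,1))
E
python3 - <<'E'
from t import *
print(OD)
go(push(35),FD,OD,[100,0,40],.064)
E
```

```text
[0.57839253 0.18359084 0.11404528]
t 0.1 tcp [ 0.1487 -0.5293  0.3022] F [ 0.1 -0.3  0.8] q [-1.51  0.38  1.3   0.    1.46 -0.22] now face [-226.2 -738.4  334.3]
 target tcp [0.669 0.178 0.26 ]  dp(cur) [ 692.2 -540.1   43.5]  turn [ 0.102 -0.605  0.326] 39.8  dp(target axes) [ 413.5 -738.5 -237.5]
```

```bash
python3 -m pendant '{"dp":[[0,0,-40],[25,-20,-20],[36,-28,-6],[36,-28,-6],[36,-28,-6],[36,-28,-6],[36,-28,-6],[36,-28,-6],[36,-28,-6],[36,-28,-6],[36,-28,-6],[36,-28,-6]],"turn":[[0,0,0],[0,0,0],[0,0,0],[0,0,0],[0,0,0],[0,0,0],[0,0,0],[0,0,0],[0,0,0],[0,0,0],[0,0,0],[0,0,0]]}' 0; python3 -c "
from t import *
go(push(35),FD,OD,[100,0,40],.064)"
```

```text
time_s: 1.3
tool_pos: [0.4389, -0.1348, 0.4229]
tcp_rot: [[0.963, 0.27, -0.0], [0.27, -0.963, 0.0], [-0.0, -0.0, -1.0]]
force: [0.1, -0.9, -0.0]
gripper_width: 0.005
grasp_force: 0.0
t 1.3 tcp [ 0.4389 -0.1348  0.4229] F [ 0.1 -0.9 -0. ] q [-0.56  0.15  1.27 -0.    1.71  0.74] now face [  56.8 -326.5  266.3]
 target tcp [0.669 0.178 0.26 ]  dp(cur) [ 306.1 -238.8  163.3]  turn [ 0.103 -0.605  0.326] 39.8  dp(target axes) [ 265.8 -326.5   13.3]
```

```bash
python3 -m pendant '{"dp":[[38,-30,0],[38,-30,0],[38,-30,0],[38,-30,0],[38,-30,0],[38,-30,0],[38,-30,0],[38,-30,0],[0,0,0],[0,0,0],[0,0,0],[0,0,0]],"turn":[[0,0,0],[0,0,0],[0,0,0],[0,0,0],[0,0,0],[0,0,0],[0,0,0],[0.02,-0.12,0.065],[0.02,-0.12,0.065],[0.02,-0.12,0.065],[0.02,-0.12,0.065],[0.02,-0.12,0.065]]}'; python3 -c "
from t import *
go(push(35),FD,OD,[100,0,40],.064)"
```

```text
time_s: 2.5
tool_pos: [0.6469, 0.166, 0.4122]
tcp_rot: [[0.831, -0.052, -0.553], [-0.041, -0.999, 0.032], [-0.554, -0.004, -0.832]]
force: [-0.6, -0.4, 0.1]
gripper_width: -0.001
grasp_force: 0.0
t 2.5 tcp [0.6469 0.166  0.4122] F [-0.6 -0.4  0.1] q [0.06 0.84 0.22 0.14 2.66 1.78] now face [177.6 -13.4 172. ]
 target tcp [0.669 0.178 0.26 ]  dp(cur) [102.5 -12.4 115.2]  turn [ 0.003 -0.023  0.011] 1.5  dp(target axes) [105.1 -13.3 112.8]
```

```bash
python3 -m pendant '{"dp":[[22,-3,25],[22,-3,25],[22,-3,25],[22,-3,25],[0,0,0]],"turn":[[0,0,0],[0,0,0],[0,0,0],[0,0,0],[0,0,0]]}'; python3 -c "
from t import *
go(push(35),FD,OD,[50,0,40],.064)"
```

```text
time_s: 3.0
tool_pos: [0.6662, 0.1778, 0.2775]
tcp_rot: [[0.831, -0.05, -0.554], [-0.039, -0.999, 0.032], [-0.554, -0.005, -0.832]]
force: [-0.2, 0.4, -1.8]
gripper_width: 0.002
grasp_force: 0.0
t 3.0 tcp [0.6662 0.1778 0.2775] F [-0.2  0.4 -1.8] q [0.07 0.89 0.5  0.1  2.33 1.74] now face [109.3  -0.4  54.5]
 target tcp [0.63  0.18  0.229]  dp(cur) [-3.4 -0.5 60.8]  turn [ 0.003 -0.023  0.013] 1.5  dp(target axes) [-1.9 -0.3 60.9]
```

```bash
python3 -m pendant '{"dp":[[0,0,25],[0,0,25],[0,0,20],[0,0,15],[0,0,0],[0,0,0]],"turn":[[0,-0.023,0.012],[0,0,0],[0,0,0],[0,0,0],[0,0,0],[0,0,0]]}'; python3 -c "
from t import *
from bench import capture
import cv2,numpy as np
go(push(35),FD,OD,[4.5,0,40],.064)
a=capture('scene')['img'][130:260,270:430];b=capture('top')['img'][220:320,180:360]
a=cv2.resize(a,None,fx=3,fy=3,interpolation=2);b=cv2.resize(b,None,fx=1.7,fy=1.7,interpolation=2)
b=cv2.copyMakeBorder(b,0,a.shape[0]-b.shape[0],0,0,0);cv2.imwrite('pics/p1.png',cv2.hconcat([a,b]))"
```

```text
time_s: 3.6
tool_pos: [0.6195, 0.1804, 0.214]
tcp_rot: [[0.824, -0.06, -0.563], [-0.05, -0.998, 0.034], [-0.564, 0.0, -0.826]]
force: [1.0, 0.5, 0.8]
gripper_width: 0.006
grasp_force: 0.0
t 3.6 tcp [0.6195 0.1804 0.214 ] F [1.  0.5 0.8] q [0.08 0.82 0.82 0.09 2.09 1.73] now face [33.  -0.7 33.9]
 target tcp [0.594 0.183 0.201]  dp(cur) [-13.7  -0.7  25.3]  turn [ 0.002 -0.012  0.002] 0.7  dp(target axes) [-13.4  -0.6  25.5]
```

View pics/p1.png

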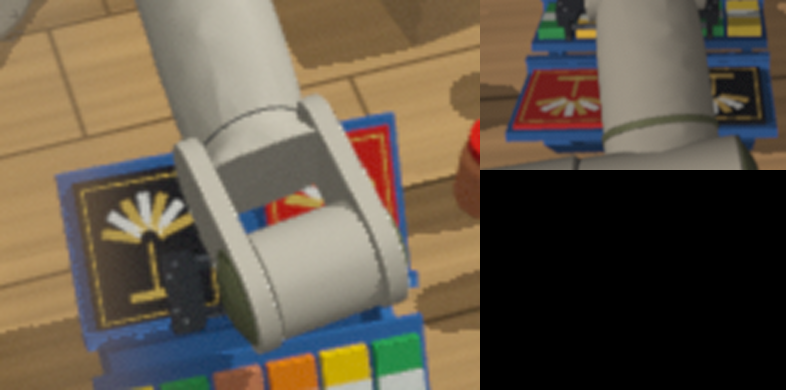

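The arm hides the gap in both views: red shows at crop (380,180) and black at (140,240). I'll find the board by force instead.

```bash
python3 -m pendant '{"dp":[[-7,0,10],[-6,0,10],[0,0,2],[0,0,0],[0,0,0]],"turn":[[0,-0.012,0],[0,0,0],[0,0,0],[0,0,0],[0,0,0]]}'; python3 -m pendant '{"dp":[[0,0,2],[0,0,0]],"turn":[[0,0,0],[0,0,0]]}'; python3 -c "
from t import *
go(push(35),FD,OD,[4.5,0,40],.064)"
```

```text
time_s: 4.2
tool_pos: [0.5963, 0.1818, 0.2021]
tcp_rot: [[0.817, -0.06, -0.573], [-0.05, -0.998, 0.034], [-0.574, 0.0, -0.819]]
force: [-0.7, 0.4, -0.2]
gripper_width: 0.006
grasp_force: 0.0
time_s: 4.4
tool_pos: [0.5947, 0.1819, 0.1999]
tcp_rot: [[0.816, -0.06, -0.574], [-0.05, -0.998, 0.034], [-0.575, 0.001, -0.818]]
force: [0.9, 0.7, 0.1]
gripper_width: 0.004
grasp_force: 0.0
t 4.4 tcp [0.5947 0.1819 0.1999] F [0.9 0.7 0.1] q [0.08 0.79 0.93 0.09 2.02 1.73] now face [ 4.5 -0.8 39. ]
 target tcp [0.594 0.183 0.201]  dp(cur) [-1.1 -0.7 -0.3]  turn [0.002 0.002 0.002] 0.2  dp(target axes) [-1.1 -0.7 -0.3]
```

```bash
python3 -m pendant '{"dp":[[0,0,2],[0,0,0]],"turn":[[0,0,0],[0,0,0]]}'; python3 -m pendant '{"dp":[[0,0,2],[0,0,0]],"turn":[[0,0,0],[0,0,0]]}';python3 -c "
from t import *
go(push(35),FD,OD,[4.5,0,40],.064)"
```

```text
time_s: 4.6
tool_pos: [0.594, 0.1819, 0.1995]
tcp_rot: [[0.818, -0.061, -0.572], [-0.05, -0.998, 0.035], [-0.573, 0.0, -0.82]]
force: [3.8, -0.4, 6.5]
gripper_width: 0.007
grasp_force: 3.3
time_s: 4.8
tool_pos: [0.5937, 0.1818, 0.1994]
tcp_rot: [[0.821, -0.061, -0.568], [-0.05, -0.998, 0.035], [-0.569, -0.001, -0.822]]
force: [10.1, 0.0, 14.8]
gripper_width: 0.002
grasp_force: 8.3
t 4.8 tcp [0.5937 0.1818 0.1994] F [10.1  0.  14.8] q [0.08 0.79 0.94 0.09 2.01 1.73] now face [ 3.6 -0.8 38.8]
 target tcp [0.594 0.183 0.201]  dp(cur) [-0.6 -0.8 -1.3]  turn [ 0.    -0.005  0.002] 0.3  dp(target axes) [-0.6 -0.8 -1.2]
```

```bash
python3 -m pendant '{"dp":[[0,0,-4],[0,0,0],[0,-4,0],[0,-5,0],[0,-5,0],[0,-5,0],[0,-5,0],[0,-5,0]],"turn":[[0,0,0],[0,0,0],[0,0,0],[0,0,0],[0,0,0],[0,0,0],[0,0,0],[0,0,0]]}';python3 -c "
from t import *
go(push(35),FD,OD,[5,53,40],.064)"
```

```text
time_s: 5.6
tool_pos: [0.5963, 0.2114, 0.1999]
tcp_rot: [[0.816, -0.06, -0.574], [-0.049, -0.998, 0.034], [-0.575, 0.001, -0.818]]
force: [-0.6, -1.1, 0.4]
gripper_width: 0.008
grasp_force: 0.4
t 5.6 tcp [0.5963 0.2114 0.1999] F [-0.6 -1.1  0.4] q [0.12 0.81 0.89 0.12 2.04 1.77] now face [ 4.3 28.8 39.2]
 target tcp [0.598 0.235 0.201]  dp(cur) [ -0.7 -24.1  -1. ]  turn [0.002 0.002 0.002] 0.2  dp(target axes) [ -0.7 -24.1  -0.9]
```

```bash
python3 -m pendant '{"dp":[[0,-5,0],[0,-5,0],[0,-5,0],[0,-5,0],[0,-4,0],[0,0,0],[0,0,0]],"turn":[[0,0,0],[0,0,0],[0,0,0],[0,0,0],[0,0,0],[0,0,0],[0,0,0]]}';python3 -c "
from t import *
go(push(35),FD,OD,[5,53,40],.064)"
python3 -m pendant '{"dp":[[0,8,-2],[0,0,-25],[0,0,-40],[0,0,-40],[-20,0,-40],[-40,0,-20]],"turn":[[0,0,0],[0,0,0],[0,0,0],[0,0,0],[0,0,0],[0,0.1,0]]}'
```

```text
time_s: 6.3
tool_pos: [0.5978, 0.2349, 0.2]
tcp_rot: [[0.817, -0.06, -0.574], [-0.049, -0.998, 0.034], [-0.575, 0.0, -0.818]]
force: [1.0, 0.0, 0.1]
gripper_width: 0.008
grasp_force: 0.0
t 6.3 tcp [0.5978 0.2349 0.2   ] F [1.  0.  0.1] q [0.15 0.83 0.86 0.14 2.05 1.81] now face [ 4.4 52.3 39.2]
 target tcp [0.598 0.235 0.201]  dp(cur) [-0.7 -0.5 -0.8]  turn [0.002 0.002 0.002] 0.2  dp(target axes) [-0.7 -0.5 -0.8]
time_s: 6.9
tool_pos: [0.649, 0.2222, 0.3658]
tcp_rot: [[0.867, -0.064, -0.494], [-0.056, -0.998, 0.03], [-0.495, 0.002, -0.869]]
force: [1.0, 0.4, -1.0]
gripper_width: 0.008
grasp_force: 0.0
```

```bash
python3 -c "
from t import *
go(grip(FD),FD,OD,[3,174,215],.045)
s=arm.read_state();Rc=s['tcp_rot']
# step1: yaw about world z by 90 & untilt
d=face(0,0);F=face(-3.6,0);Rd=axes(-F[:,2],F[:,1])
print(np.round(R.from_matrix(Rc.T@Rd).as_rotvec(),3)); print(np.round(R.from_matrix(Rd.T@grip(FD)).as_rotvec(),3))"
```

```text
t 6.9 tcp [0.649  0.2222 0.3658] F [ 1.   0.4 -1. ] q [0.13 0.84 0.34 0.15 2.47 1.86] now face [167.   42.9 139.4]
 target tcp [0.432 0.367 0.321]  dp(cur) [-174.1 -130.9  150.7]  turn [-0.916  0.919 -1.369] 108.1  dp(target axes) [ 131.  -205.6 -103.5]
[-0.405  0.407 -1.534]
[-0.663  0.    -0.   ]
```

```bash
python3 -m pendant '{"dp":[[-15,0,-15],[-15,0,-15],[0,0,0],[0,0,0],[0,0,0],[0,0,0],[0,0,0],[0,0,0],[0,0,0],[0,0,0],[0,0,0],[0,0,0]],"turn":[[-0.071,0.071,-0.105],[-0.071,0.071,-0.105],[-0.071,0.071,-0.105],[-0.071,0.071,-0.105],[-0.071,0.071,-0.105],[-0.071,0.071,-0.105],[-0.071,0.071,-0.105],[-0.071,0.071,-0.105],[-0.071,0.071,-0.105],[-0.071,0.071,-0.105],[-0.071,0.071,-0.105],[-0.071,0.071,-0.105]]}' 100;  python3 -c "
from t import *
go(grip(FD),FD,OD,[3,174,215],.045)"
```

```text
time_s: 8.1
tool_pos: [0.6311, 0.2237, 0.412]
tcp_rot: [[0.182, 0.807, 0.562], [0.983, -0.152, -0.101], [0.004, 0.571, -0.821]]
force: [0.9, -1.0, 0.4]
gripper_width: 1.0
grasp_force: 0.0
t 8.1 tcp [0.6311 0.2237 0.412 ] F [ 0.9 -1.   0.4] q [ 0.23  0.4   1.06 -0.25  1.13  0.45] now face [220.3  40.4 159.2]
 target tcp [0.432 0.367 0.321]  dp(cur) [ 104.3 -234.6  -51.5]  turn [-0.055  0.068 -0.1  ] 7.6  dp(target axes) [ 130.6 -219.9  -56. ]
```

```bash
python3 -m pendant '{"dp":[[0,0,0],[22,-37,-9],[22,-37,-9],[22,-37,-9],[22,-37,-9],[22,-37,-10],[20,-35,-10],[0,0,0],[0,0,0]],"turn":[[-0.055,0.068,-0.1],[0,0,0],[0,0,0],[0,0,0],[0,0,0],[0,0,0],[0,0,0],[0,0,0],[0,0,0]]}' 100;  python3 -c "
from t import *
from bench import capture
import cv2,numpy as np
go(grip(FD),FD,OD,[3,174,215],.045)
for n in('scene','top'):np.savez(n+'1.npz',**capture(n))
from h import load
a=load('scene1')['img'][130:260,270:430];b=load('top1')['img'][220:340,160:360]
a=cv2.resize(a,None,fx=2.5,fy=2.5,interpolation=2);b=cv2.resize(b,None,fx=2,fy=2,interpolation=2)
b=cv2.copyMakeBorder(b,0,a.shape[0]-b.shape[0],0,0,0);cv2.imwrite('pics/p2.png',cv2.hconcat([a,b]))"
```

```text
time_s: 9.0
tool_pos: [0.4323, 0.3681, 0.3214]
tcp_rot: [[0.066, 0.788, 0.612], [0.998, -0.053, -0.04], [0.001, 0.613, -0.79]]
force: [1.6, -0.1, 0.1]
gripper_width: 1.001
grasp_force: 0.0
t 9.0 tcp [0.4323 0.3681 0.3214] F [ 1.6 -0.1  0.1] q [ 0.63  0.3   1.49 -0.53  0.89  0.93] now face [  3.5 174.9 215.4]
 target tcp [0.432 0.367 0.321]  dp(cur) [-0.9 -0.6  0.4]  turn [-0.003  0.001 -0.003] 0.3  dp(target axes) [-0.9 -0.6  0.4]
```

View pics/p2.png

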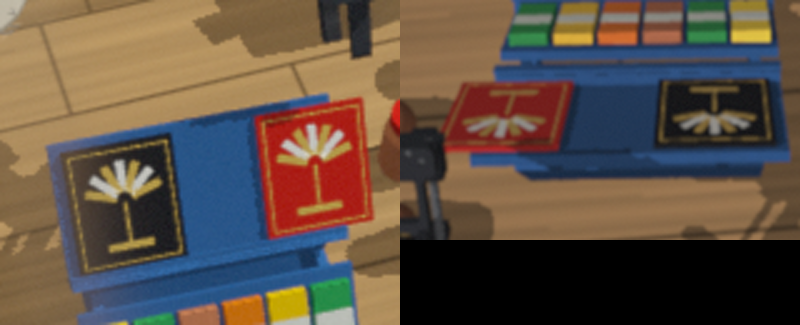

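The red panel now overhangs by about 38 mm: its top right corner is at scene (415,169) and the board end is at (401,168). Black is unmoved, and the fingers hover above the margin.

```bash
python3 - <<'E'
from t import *
from h import *
S,T=load("scene1"),load("top1")
s=lambda x,y:(270+x/2.5,130+y/2.5)
t=lambda x,y:(160+(x-400)/2,220+y/2)
for n,a,b in(("TR",(362,98),(443,151)),("TL",(255,115),(560,151)),("BR",(373,217),(462,82)),("BL",(268,240),(574,82)),("boardend",(328,95),(471,160))):
    x,e=tri((S,T),(s(*a),t(*b)));print(n,np.round(FD.T@(x-OD)*1e3,1),round(e*1e3,1))
E
```

```text
TR [  2.5 184.1 137.7] 5.2
TL [  2.4  67.4 141. ] 2.6
BR [  9.6 187.2   4.1] 0.3
BL [ 5.9 67.1 -0.2] 0.3
boardend [ -3.5 152.2 146.5] 1.6
```

```bash
python3 -m pendant '{"dp":[[-5,0,15],[0,0,25],[0,0,25],[0,0,20],[0,0,15],[0,0,0],[0,0,0]],"turn":[[0,0,0],[0,0,0],[0,0,0],[0,0,0],[0,0,0],[0,0,0],[0,0,0]]}' 100;  python3 -c "
from t import *
go(grip(FD),FD,OD,[3.5,170,115],.045)"
```

```text
time_s: 9.8
tool_pos: [0.4936, 0.3588, 0.2426]
tcp_rot: [[0.068, 0.788, 0.612], [0.998, -0.055, -0.041], [0.001, 0.613, -0.79]]
force: [-0.7, 0.2, -0.5]
gripper_width: 1.001
grasp_force: 0.0
t 9.8 tcp [0.4936 0.3588 0.2426] F [-0.7  0.2 -0.5] q [ 0.54  0.44  1.52 -0.57  0.7   0.96] now face [  3.6 169.4 115.2]
 target tcp [0.494 0.359 0.242]  dp(cur) [ 0.5 -0.3  0.2]  turn [-0.003  0.002 -0.005] 0.4  dp(target axes) [ 0.5 -0.3  0.2]
```

```bash
python3 -m pendant '{"dp":[[0,0.5,0],[0,0,0],[0,0,0],[0,0,0],[0,0,0],[0,0,0],[0,0,0],[0,0,0]],"turn":[[0,0,0],[0,0,0],[0,0,0],[0,0,0],[0,0,0],[0,0,0],[0,0,0],[0,0,0]]}' 0;  python3 -c "
from t import *
go(grip(FD),FD,OD,[3.5,170,115],.045)"
```

```text
time_s: 10.6
tool_pos: [0.4936, 0.359, 0.2423]
tcp_rot: [[0.067, 0.788, 0.611], [0.998, -0.054, -0.04], [0.001, 0.613, -0.79]]
force: [-0.5, -0.0, 0.2]
gripper_width: 0.301
grasp_force: 0.0
t 10.6 tcp [0.4936 0.359  0.2423] F [-0.5 -0.   0.2] q [ 0.54  0.44  1.52 -0.57  0.7   0.96] now face [  3.4 169.7 115. ]
 target tcp [0.494 0.359 0.242]  dp(cur) [ 0.2 -0.1 -0. ]  turn [-0.004  0.002 -0.004] 0.3  dp(target axes) [ 0.2 -0.1 -0. ]
```

```bash
python3 -m pendant '{"dp":[[0,0.5,0],[0,0,0],[0,0,0],[0,0,0],[0,0,0],[0,0,0]],"turn":[[0,0,0],[0,0,0],[0,0,0],[0,0,0],[0,0,0],[0,0,0]]}' 0;  python3 -c "
from t import *
go(grip(FD),FD,OD,[3.5,170,115],.045)"
```

```text
time_s: 11.2
tool_pos: [0.494, 0.359, 0.2427]
tcp_rot: [[0.067, 0.788, 0.612], [0.998, -0.054, -0.04], [0.001, 0.613, -0.79]]
force: [0.8, -0.9, -0.4]
gripper_width: 0.065
grasp_force: 30.0
t 11.2 tcp [0.494  0.359  0.2427] F [ 0.8 -0.9 -0.4] q [ 0.54  0.44  1.52 -0.57  0.7   0.96] now face [  4.  169.7 115. ]
 target tcp [0.494 0.359 0.242]  dp(cur) [ 0.2 -0.7 -0. ]  turn [-0.004  0.002 -0.004] 0.3  dp(target axes) [ 0.2 -0.7 -0. ]
```

```bash
python3 -m pendant '{"dp":[[0,1,-3],[0,1,-6],[0,1,-10],[0,2,-15],[0,2,-20],[0,0,-20],[0,0,-20],[0,0,-20],[0,0,-20],[0,0,-20],[0,0,-15],[0,0,-10]],"turn":[[0,0,0],[0,0,0],[0,0,0],[0,0,0],[0,0,0],[0,0,0],[0,0,0],[0,0,0],[0,0,0],[0,0,0],[0,0,0],[0,0,0]]}' 0;  python3 -c "
from t import *
from bench import capture
import cv2,numpy as np
go(grip(FD),FD,OD,[3.5,170,295],.045)
for n in('scene','top'):np.savez(n+'2.npz',**capture(n))
from h import load
a=load('scene2')['img'][100:300,130:450];b=load('top2')['img'][200:340,130:560]
a=cv2.resize(a,(790,494),interpolation=2)[:300*2];cv2.imwrite('pics/p3.png',a)"
```

```text
time_s: 12.4
tool_pos: [0.3888, 0.3659, 0.3905]
tcp_rot: [[0.066, 0.788, 0.613], [0.998, -0.054, -0.038], [0.003, 0.614, -0.789]]
force: [0.2, 0.0, -1.3]
gripper_width: 0.067
grasp_force: 30.0
t 12.4 tcp [0.3888 0.3659 0.3905] F [ 0.2  0.  -1.3] q [ 0.68  0.19  1.43 -0.5   1.06  0.89] now face [ 11.9 170.  296.4]
 target tcp [0.383 0.366 0.384]  dp(cur) [-0.1 -8.5  1.4]  turn [-0.002 -0.    -0.005] 0.3  dp(target axes) [-0.  -8.5  1.4]
```

View pics/p3.png

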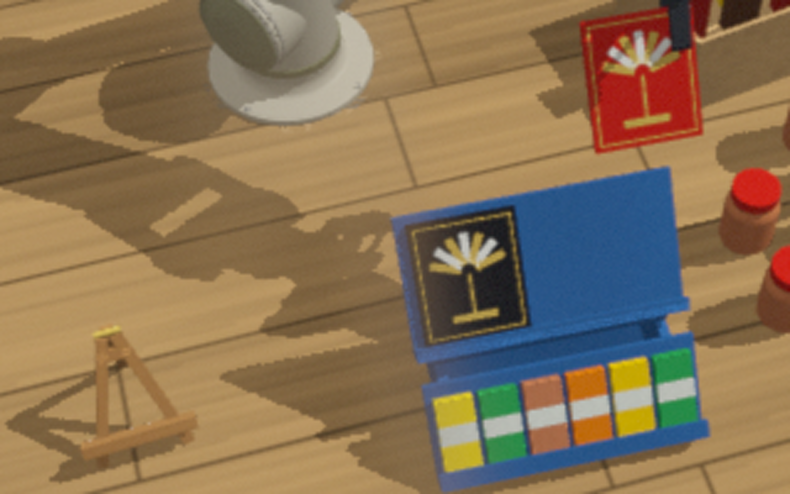

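The red panel is held square, with its lower corners at crop (597,152) and (702,134). The easel lip's ends are at crop (83,445) and (194,415).

```bash
python3 - <<'E'
from t import *
from h import *
S,T=load("scene2"),load("top2")
s=arm.read_state();Rc=s["tcp_rot"];p=s["tool_pos"]
k=2.469
for n,a in(("TL",(581,22)),("TR",(693,12)),("BL",(597,152)),("BR",(702,134))):
    d=ray(S,(130+a[0]/k,100+a[1]/k));o=p+.003*Rc[:,1];x=S["eye"]+d*((o-S["eye"])@Rc[:,1])/(d@Rc[:,1]);print(n,np.round(Rc.T@(x-p)*1e3,1))
for n,c,q in(("S-y",S,(163.5,279.8)),("S+y",S,(208.8,268)),("Sbot-y",S,(164.2,285.8)),("Sbot+y",S,(209.7,273.1))):
    print(n,np.round(onz(c,q,.0493)*1e3,1),np.round(onz(c,q,.036)*1e3,1))
for n,q in(("far-y",(512.9,261.5)),("far+y",(457.1,268.2)),("near-y",(513.4,272.8)),("near+y",(458,278.3))):
    print("T",n,np.round(onz(T,q,.0493)*1e3,1),np.round(onz(T,q,.034)*1e3,1))
for y in (0,2.2,4,6):
    F=face(y,30);print(y,np.round(F@[22,0,5]))
# hsv-edge profile across lip in the top view
c=load("top0")["img"]
print(c[255:285,485].tolist())
E
```

```text
TL [-99.9   3.   20. ]
TR [20.1  3.  29.3]
BL [-99.    3.  158.2]
BR [ 17.9   3.  159.2]
S-y [ 545.5 -349.9   49.3] [ 537.2 -351.8   36. ]
S+y [ 544.1 -223.6   49.3] [ 535.8 -224.4   36. ]
Sbot-y [ 564.7 -350.7   49.3] [ 556.6 -352.7   36. ]
Sbot+y [ 560.9 -224.2   49.3] [ 552.8 -225.    36. ]
T far-y [ 554.9 -353.2   49.3] [ 557.6 -359.    34. ]
T far+y [ 548.9 -222.6   49.3] [ 551.5 -226.8   34. ]
T near-y [ 528.6 -350.3   49.3] [ 530.9 -356.1   34. ]
T near+y [ 525.4 -221.6   49.3] [ 527.7 -225.8   34. ]
0 [17.  0. 15.]
2.2 [17.  1. 15.]
4 [17.  1. 15.]
6 [16.  2. 15.]
[[55, 80, 104], [51, 73, 94], [57, 82, 106], [62, 90, 116], [61, 89, 116], [61, 87, 114], [58, 85, 109], [55, 81, 106], [53, 76, 101], [46, 69, 96], [52, 79, 113], [62, 96, 137], [64, 99, 142], [63, 98, 141], [67, 104, 149], [69, 108, 154], [69, 107, 154], [68, 107, 153], [68, 108, 154], [69, 107, 154], [63, 98, 139], [49, 73, 101], [43, 62, 81], [47, 67, 86], [49, 69, 88], [47, 68, 87], [47, 67, 87], [47, 67, 89], [45, 66, 91], [44, 67, 94]]
```

```bash
cat >> t.py <<'E'
FE=face(2,30);OE=np.array([.5295,-.288,.034])
E
python3 -c "
from t import *
go(grip(FE),FE,OE,[10,40.5,230],0)"
```

```text
t 12.5 tcp [0.3892 0.366  0.3902] F [0.  0.4 0.3] q [ 0.68  0.19  1.43 -0.5   1.06  0.89] now face [ 76.4 658.5 367.2]
 target tcp [ 0.422 -0.251  0.238]  dp(cur) [-614.2  -34.3  163.5]  turn [ 0.138  0.054 -0.086] 9.8  dp(target axes) [-618.   -66.4  137.2]
```

```bash
python3 -m pendant '{"dp":[[-10,0,-3],[-20,0,-3],[-30,0,-3],[-35,0,0],[-35,0,0],[-35,0,0],[-35,0,0],[-35,0,0],[-35,0,0],[-35,0,0],[-35,0,0],[-35,0,0]],"turn":[[0,0,0],[0,0,0],[0,0,0],[0,0,0],[0,0,0],[0,0,0],[0,0,0],[0,0,0],[0,0,0],[0,0,0],[0,0,0],[0,0,0]]}' 0;  python3 -m pendant '{"dp":[[-35,0,0],[-35,0,0],[-35,0,0],[-35,0,0],[-30,0,0],[-20,0,0],[-10,0,0],[0,0,0],[0,0,0]],"turn":[[0,0,0],[0,0,0],[0,0,0],[0,0,0],[0.035,0.013,-0.022],[0.035,0.013,-0.022],[0.035,0.013,-0.022],[0.035,0.013,-0.022],[0,0,0]]}' 0; python3 -c "
from t import *
go(grip(FE),FE,OE,[10,40.5,230],0)"
```

```text
time_s: 13.7
tool_pos: [0.3585, -0.0093, 0.3948]
tcp_rot: [[0.068, 0.788, 0.612], [0.998, -0.054, -0.041], [0.001, 0.613, -0.79]]
force: [0.4, 0.1, -0.4]
gripper_width: 0.065
grasp_force: 30.0
time_s: 14.6
tool_pos: [0.3467, -0.2082, 0.3945]
tcp_rot: [[-0.034, 0.868, 0.495], [0.999, 0.031, 0.013], [-0.004, 0.495, -0.869]]
force: [0.7, -0.1, -1.0]
gripper_width: 0.064
grasp_force: 30.0
t 14.6 tcp [ 0.3467 -0.2082  0.3945] F [ 0.7 -0.1 -1. ] q [-1.05 -0.07  1.66  0.47  1.32 -1.15] now face [ 24.4  86.2 402.2]
 target tcp [ 0.422 -0.251  0.238]  dp(cur) [-44.9 -13.6 172.4]  turn [-0.005  0.004  0.001] 0.4  dp(target axes) [-45.7 -14.4 172.2]
```

```bash
python3 -m pendant '{"dp":[[-10,-3,25],[-12,-3,40],[-12,-4,45],[-11,-4,40],[0,0,25],[0,0,15],[0,0,8],[0,0,0],[0,0,0]],"turn":[[-0.005,0.004,0],[0,0,0],[0,0,0],[0,0,0],[0,0,0],[0,0,0],[0,0,0],[0,0,0],[0,0,0]]}' 0; python3 -c "
from t import *
from bench import capture
import cv2
go(grip(FE),FE,OE,[10,40.5,165],0)
for n in('scene','top'):np.savez(n+'3.npz',**capture(n))
from h import load
a=load('scene3')['img'][190:310,120:260];b=load('top3')['img'][220:340,420:560]
cv2.imwrite('pics/p4.png',cv2.resize(cv2.hconcat([a,b]),(800,343),interpolation=2))"
```

```text
time_s: 15.5
tool_pos: [0.4352, -0.2497, 0.2173]
tcp_rot: [[-0.036, 0.865, 0.501], [0.999, 0.032, 0.017], [-0.002, 0.501, -0.865]]
force: [-0.2, 0.0, -0.9]
gripper_width: 0.065
grasp_force: 30.0
t 15.5 tcp [ 0.4352 -0.2497  0.2173] F [-0.2  0.  -0.9] q [-0.92  0.3   1.8   0.6   0.81 -1.32] now face [ 11.2  41.6 205.2]
 target tcp [ 0.454 -0.25   0.182]  dp(cur) [-1.1 -1.2 40.2]  turn [0.001 0.001 0.002] 0.2  dp(target axes) [-1.1 -1.2 40.2]
```

View pics/p4.png

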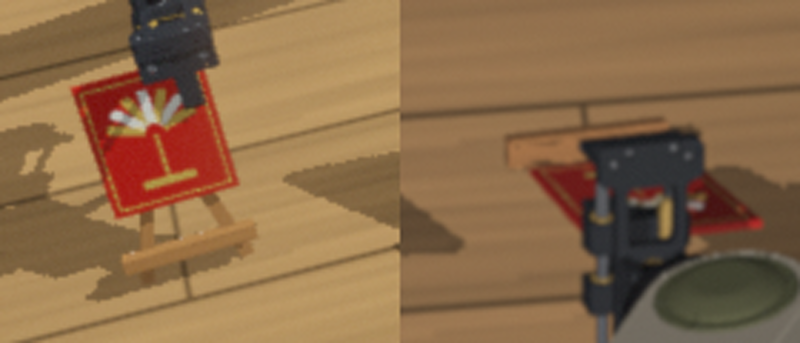

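The panel hangs about 45 mm above the ledge, parallel to it. Its lower corners are at crop (118,218) and (238,186), and the lip runs from (124,258) to (256,224), so it looks centred to within a few mm.

```bash
python3 - <<'E'
from t import *
from h import *
S=load("scene3");s=arm.read_state();Rc=s["tcp_rot"];p=s["tool_pos"];k=800/280
for n,a in(("TL",(73,90)),("BL",(118,218)),("BR",(239,186))):
    d=ray(S,(120+a[0]/k,190+a[1]/k));o=p+.003*Rc[:,1];x=S["eye"]+d*((o-S["eye"])@Rc[:,1])/(d@Rc[:,1]);print(n,np.round(Rc.T@(x-p)*1e3,1),np.round(FE.T@(x-OE)*1e3,1))
for a in((124,258),(256,224)):
    x=onz(S,(120+a[0]/k,190+a[1]/k),.0493);print(np.round(FE.T@(x-OE)*1e3,1))
E
python3 -m pendant '{"dp":[[-1,-1,12],[0,0,12],[0,0,8],[0,0,4],[0,0,0],[0,0,0]],"turn":[[0,0,0],[0,0,0],[0,0,0],[0,0,0],[0,0,0],[0,0,0]]}' 0; python3 -c "
from t import *
go(grip(FE),FE,OE,[5,40.5,165],0)"
```

```text
TL [-98.7   3.   21.5] [ 14.6 -57.2 184. ]
BL [-97.9   3.  159.8] [ 14.9 -56.7  45.7]
BR [ 19.1   3.  161.5] [14.6 60.3 43.9]
[ 20.9 -63.    5.6]
[23.9 65.7  3.8]
time_s: 16.2
tool_pos: [0.4527, -0.25, 0.1849]
tcp_rot: [[-0.037, 0.865, 0.5], [0.999, 0.033, 0.018], [-0.001, 0.501, -0.866]]
force: [-0.1, -0.2, -0.4]
gripper_width: 0.064
grasp_force: 30.0
t 16.2 tcp [ 0.4527 -0.25    0.1849] F [-0.1 -0.2 -0.4] q [-0.88  0.37  1.81  0.64  0.73 -1.35] now face [ 10.2  40.7 168.4]
 target tcp [ 0.45  -0.25   0.179]  dp(cur) [-0.2 -5.2  3.4]  turn [ 0.001 -0.     0.002] 0.1  dp(target axes) [-0.2 -5.2  3.4]
```

```bash
python3 -m pendant '{"dp":[[0,0,3],[0,0,2],[0,-2,0],[0,-2,0],[0,0,0],[0,0,0]],"turn":[[0,0,0],[0,0,0],[0,0,0],[0,0,0],[0,0,0],[0,0,0]]}' 0; python3 -m pendant '{"dp":[[0,-1.5,0],[0,0,0]],"turn":[[0,0,0],[0,0,0]]}' 0;python3 -m pendant '{"dp":[[0,-1.5,0],[0,0,0]],"turn":[[0,0,0],[0,0,0]]}' 0; python3 -c "
from t import *
go(grip(FE),FE,OE,[3,40.5,159.5],0)"
```

```text
time_s: 16.8
tool_pos: [0.4516, -0.2501, 0.1787]
tcp_rot: [[-0.037, 0.865, 0.5], [0.999, 0.032, 0.017], [-0.001, 0.501, -0.866]]
force: [0.3, -0.3, -1.8]
gripper_width: 0.066
grasp_force: 30.0
time_s: 17.0
tool_pos: [0.4503, -0.2501, 0.1779]
tcp_rot: [[-0.037, 0.865, 0.5], [0.999, 0.032, 0.017], [-0.001, 0.501, -0.866]]
force: [0.8, -0.3, -1.3]
gripper_width: 0.065
grasp_force: 30.0
time_s: 17.2
tool_pos: [0.4498, -0.2502, 0.1777]
tcp_rot: [[-0.037, 0.864, 0.502], [0.999, 0.033, 0.017], [-0.002, 0.502, -0.865]]
force: [7.3, 1.7, 0.3]
gripper_width: 0.065
grasp_force: 30.0
t 17.2 tcp [ 0.4498 -0.2502  0.1777] F [7.3 1.7 0.3] q [-0.89  0.38  1.82  0.66  0.72 -1.38] now face [  4.   40.6 163.6]
 target tcp [ 0.451 -0.25   0.174]  dp(cur) [-0.1 -1.   4.1]  turn [0.003 0.    0.003] 0.2  dp(target axes) [-0.1 -1.   4.1]
```

```bash
python3 -m pendant '{"dp":[[0,0.7,1.5],[0,0,1],[0,0,0]],"turn":[[0,0,0],[0,0,0],[0,0,0]]}' 0; python3 -m pendant '{"dp":[[0,0,1.5],[0,0,0]],"turn":[[0,0,0],[0,0,0]]}' 0;python3 -m pendant '{"dp":[[0,0,1],[0,0,0]],"turn":[[0,0,0],[0,0,0]]}' 0; python3 -c "
from t import *
go(grip(FE),FE,OE,[3,40.5,159.5],0)"
```

```text
time_s: 17.5
tool_pos: [0.4512, -0.2503, 0.1755]
tcp_rot: [[-0.037, 0.865, 0.501], [0.999, 0.033, 0.017], [-0.002, 0.501, -0.865]]
force: [5.0, 0.4, 1.6]
gripper_width: 0.068
grasp_force: 30.0
time_s: 17.7
tool_pos: [0.452, -0.2504, 0.1742]
tcp_rot: [[-0.037, 0.865, 0.501], [0.999, 0.033, 0.017], [-0.002, 0.501, -0.865]]
force: [5.3, -1.2, 2.7]
gripper_width: 0.064
grasp_force: 30.0
time_s: 17.9
tool_pos: [0.4524, -0.2503, 0.1734]
tcp_rot: [[-0.037, 0.865, 0.501], [0.999, 0.033, 0.017], [-0.002, 0.501, -0.865]]
force: [4.5, -0.1, 3.8]
gripper_width: 0.063
grasp_force: 30.0
t 17.9 tcp [ 0.4524 -0.2503  0.1734] F [ 4.5 -0.1  3.8] q [-0.88  0.39  1.82  0.66  0.7  -1.39] now face [  4.1  40.4 158.6]
 target tcp [ 0.451 -0.25   0.174]  dp(cur) [ 0.1 -1.1 -0.9]  turn [0.001 0.001 0.002] 0.2  dp(target axes) [ 0.1 -1.1 -0.9]
```

```bash
for i in 1 ; do python3 -m pendant '{"dp":[[0,0,1],[0,0,0]],"turn":[[0,0,0],[0,0,0]]}' 0;python3 -m pendant '{"dp":[[0,0,1],[0,0,0]],"turn":[[0,0,0],[0,0,0]]}' 0; done; python3 -c "
from t import *
go(grip(FE),FE,OE,[3,40.5,159.5],0); s=arm.read_state();print(FE.T@s['force'])"
```

```text
time_s: 18.1
tool_pos: [0.4526, -0.2503, 0.1732]
tcp_rot: [[-0.037, 0.865, 0.501], [0.999, 0.033, 0.016], [-0.003, 0.501, -0.865]]
force: [-5.1, 0.6, 14.9]
gripper_width: 0.06
grasp_force: 30.0
time_s: 18.3
tool_pos: [0.4527, -0.2503, 0.1731]
tcp_rot: [[-0.037, 0.864, 0.502], [0.999, 0.034, 0.016], [-0.003, 0.502, -0.865]]
force: [-15.2, 0.9, 27.2]
gripper_width: 0.064
grasp_force: 30.0
t 18.3 tcp [ 0.4527 -0.2503  0.1731] F [-15.2   0.9  27.2] q [-0.88  0.39  1.82  0.66  0.7  -1.39] now face [  4.2  40.4 158.2]
 target tcp [ 0.451 -0.25   0.174]  dp(cur) [ 0.1 -1.2 -1.3]  turn [0.002 0.002 0.003] 0.3  dp(target axes) [ 0.1 -1.2 -1.3]
[ 0.45489922  1.4578257  31.12759501]
```

```bash
python3 -m pendant '{"dp":[[0,-0.3,-1.7],[0,0,0],[0,0,0]],"turn":[[0,0,0],[0,0,0],[0,0,0]]}' 0; python3 -c "
from t import *
from bench import capture
import cv2
go(grip(FE),FE,OE,[3,40.5,159.5],0); s=arm.read_state();print(FE.T@s['force'])
for n in('scene','top'):np.savez(n+'4.npz',**capture(n))
from h import load
a=load('scene4')['img'][190:310,120:260];b=load('top4')['img'][220:340,420:560]
cv2.imwrite('pics/p5.png',cv2.resize(cv2.hconcat([a,b]),(800,343),interpolation=2))"
```

```text
time_s: 18.6
tool_pos: [0.4524, -0.2503, 0.1733]
tcp_rot: [[-0.037, 0.864, 0.501], [0.999, 0.033, 0.016], [-0.002, 0.502, -0.865]]
force: [3.6, 0.1, 7.1]
gripper_width: 0.064
grasp_force: 30.0
t 18.6 tcp [ 0.4524 -0.2503  0.1733] F [3.6 0.1 7.1] q [-0.89  0.39  1.82  0.66  0.7  -1.39] now face [  4.1  40.4 158.5]
 target tcp [ 0.451 -0.25   0.174]  dp(cur) [ 0.1 -1.1 -1. ]  turn [0.002 0.001 0.002] 0.2  dp(target axes) [ 0.1 -1.1 -1. ]
[6.64409586 0.01391539 4.35330468]
```

View pics/p5.png

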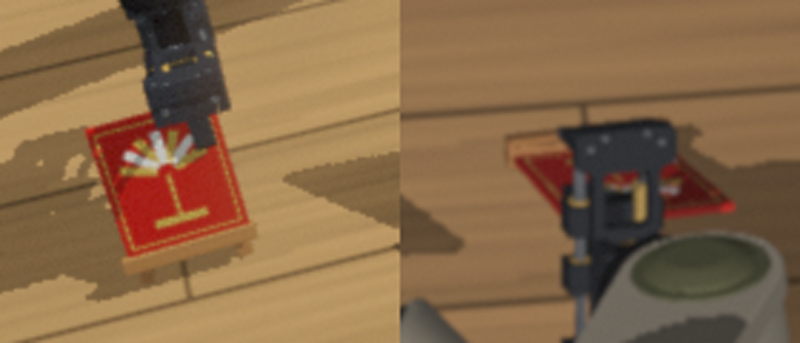

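The panel sits behind the lip, parallel and centred: its lower edge runs from (127,256) to (249,224) and the lip from (124,258) to (256,226). Releasing now.

```bash
python3 -m pendant '{"dp":[[0,0,0],[0,0,0],[0,0,0],[0,0,0],[0,0,0],[0,0,0],[0,0,0]],"turn":[[0,0,0],[0,0,0],[0,0,0],[0,0,0],[0,0,0],[0,0,0],[0,0,0]]}' 50; python3 -m pendant '{"dp":[[0,0,-8],[0,0,-15],[0,0,-25],[0,0,-30],[0,0,-40],[0,0,-40],[0,0,-40],[0,0,0]],"turn":[[0,0,0],[0,0,0],[0,0,0],[0,0,0],[0,0,0],[0,0,0],[0,0,0],[0,0,0]]}' 50
python3 -c "
from bench import capture
import cv2
a=capture('scene')['img'][190:310,120:260];b=capture('top')['img'][220:340,420:560]
cv2.imwrite('pics/p6.png',cv2.resize(cv2.hconcat([a,b]),(800,343),interpolation=2))"
```

```text
time_s: 19.4
tool_pos: [0.4521, -0.25, 0.1727]
tcp_rot: [[-0.037, 0.865, 0.5], [0.999, 0.032, 0.018], [-0.001, 0.5, -0.866]]
force: [0.4, -0.4, -0.3]
gripper_width: 0.496
grasp_force: 0.0
time_s: 20.2
tool_pos: [0.3518, -0.254, 0.3485]
tcp_rot: [[-0.035, 0.863, 0.503], [0.999, 0.035, 0.01], [-0.009, 0.503, -0.864]]
force: [-0.1, -0.9, 0.5]
gripper_width: 0.501
grasp_force: 0.0
```

View pics/p6.png

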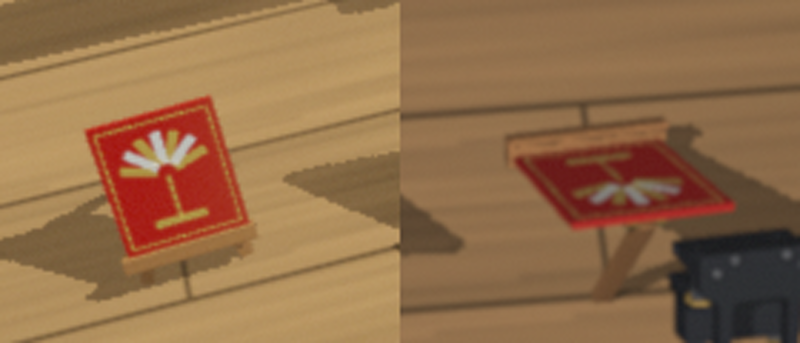

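The panel stands released on the easel, square and centred at crop (168,178), and the gripper is clear of it.

```bash
python3 -c "
from bench import workorder
print(workorder.sign_off())"
```

```text
the job is handed in; nothing more can be done
None
```

The red panel is standing released in the middle of the easel with its picture to the customer, and the job is handed in at about 20 s of the 58 s allowed. The sign-off returned no verdict, so I can't confirm how it was judged.

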